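# Hang the seasoning holder on the kitchen rail and fill it

## Task

Hang the empty metal holder over the upper bar of the worktop rail, between the ladle and the skimmer and clear of both, with its tray on your side, and let go of it. Then stand the oil bottle upright in the holder's large pocket and the pepper mill in its small pocket, set down gently rather than dropped. Leave the other kitchen things standing where they are, and do not knock the hanging utensils.

Things in the scene. Friction and masses are not known exactly. Their poses are not given: they have to be found in the camera images.
- rail: Fixed steel rail stand behind the loose things. Origin on the worktop under its middle; x across the bars, away from the robot; y along them. Posts (18 mm thick, 262 tall, feet 80 x 50 x 12) at y -280 and +280 mm. Two level bars 12 mm thick, 560 long, one straight above the other: upper bar's axis at z 250, lower bar's at z 105.
- rail_mid (a point): Middle of the rail's upper bar, on its axis, 250 mm above the worktop. Same axes as the rail.
- ladle: Steel ladle with wooden handle, 190 mm long, hung by its hook on the upper bar, can swing about it. Origin on the bar's axis at the hook; y along the bar (as the rail's), z up. Its 68 mm wide bowl is 144 to 178 mm below the origin, reaching 9 to 77 mm to the robot's side of the bar. The hook stands 12 mm above the bar's axis.
- skimmer: Steel skimmer with wooden handle and an upright perforated disc of 84 mm diameter, 236 mm long, hung like the ladle (same axes). The disc's centre is 182 mm below the origin. Ladle and skimmer hang 300 to 340 mm apart; either may be the left one.
- holder: Holder of folded 4 mm aluminium sheet, about 380 g, standing on the worktop, its tray towards the robot. Origin at the centre of the tray's underside; x to its back, y along its width, z up. Open tray: x -38 to 38, y -82 to 82 mm, 66 mm high. A back sheet (x 34 to 38, y -60 to 60) rises from it to a saddle fold at the top, z 190 (see holder_fold).
- holder_fold (a point): Centre of the fold's underside, at (49, 0, 186) mm in the holder's frame, same axes. Fold: x 34 to 64, y -60 to 60, top z 190; lip (x 60 to 64) down to z 146, flared to x 70, z 134. The 22 mm slot between sheet and lip takes the bar; grip the fold from above across its 30 mm. Hung, the underside lies on the bar, the back's foot leans on the lower bar (tray tilts up to 4 degrees).
- small_pocket (a point): Centre of the floor of the holder's small end pocket; at (0, 51, 4) mm in the holder's frame, with its axes. The pocket is 68 mm (x) by 54 mm (y) inside, 62 mm deep, open at the top. (Between the two pockets is a 26 mm wide slot, left empty.)
- large_pocket (a point): Centre of the floor of the holder's large end pocket; at (0, -44, 4) mm in the holder's frame, with its axes. The pocket is 68 mm (x) by 68 mm (y) inside, 62 mm deep, open at the top.
- mill: Turned dark wooden pepper mill standing upright, 180 mm tall, about 200 g, origin at the centre of its foot, z up. Foot 44 mm in diameter, waist 30 mm at z 75, 40 mm at z 112, a groove at z 121 to 125; its head is a cylinder 38 mm in diameter from z 128 to z 163 (grip it there), with a small steel finial to z 180.
- oil: Olive-green glass oil bottle standing upright, about 300 g, origin at the centre of its foot, z up. Body 58 mm in diameter to z 105, shoulder narrowing to a neck 26 mm in diameter from z 134 to z 174 (grip it there), black stopper 20 mm in diameter to z 188, thin bent steel pourer to z 206, reaching 14 mm from the axis.
- wine: Bystander: full dark wine bottle, 74 mm in diameter to z 190, neck 29 mm in diameter from z 235 to its top at z 295. Origin at the centre of its foot.
- jar: Bystander: glass storage jar with a wooden cap, 66 mm in diameter, 125 mm tall. Origin at the centre of its foot.
- canister: Bystander: white ceramic canister with a wooden lid, 70 mm in diameter, 152 mm tall with the lid's knob. Origin at the centre of its foot.
- beaker: Bystander: blue ceramic beaker, 72 mm in diameter at the rim, 100 mm tall. Origin at the centre of its foot.
- mug: Bystander: terracotta mug, 80 mm in diameter, 88 mm tall, with a handle, behind the rail. Origin at the centre of its foot.
- ramekin: Bystander: low white bowl, 90 mm in diameter, 42 mm tall, behind the rail. Origin at the centre of its foot.

How it is judged:
By the outcome, as a careful person would: the job done as asked, in the order asked, and still so for the second after the job is handed in, with the robot touching nothing.
It also fails if it takes over 72 s, if anything falls off the work surface, if the arm or the gripper's body presses on something with over 40 N, if the wrist force passes 120 N, or if a joint passes its speed limit or range.

## Robot

A 6-joint arm with a two-finger parallel gripper is mounted at the origin on the work surface. World frame = base frame: x ahead of the robot, y to its left, z up, the work surface at z = 0. Lengths are in m, angles in degrees, forces in N, time in s.
With the tool pointing down it reaches from about 0.325 to 0.85 m from the base axis. Payload 15.5 kg.
Tool frame: the origin (TCP) lies at the very end of the fingers, on their centre line; the grasp point (between the pads) lies arm.grip_depth behind it (arm.grip_depth is the distance from the TCP to the grasp point, in m); z points along the fingers, y is the direction in which the jaws open and shut (so a half turn about z gives the same grasp; the last joint's range is limited). The gripper opens to 91 mm and grips with 3 to 60 N. Pads are 32 mm wide; open, the fingers measure 118 mm over their backs; the gripper's body (76 mm by 178 mm) begins 60 mm behind the grasp point.
Start: joints at [-77.951, 28.281, 77.091, -0, 74.628, -5.472], TCP at [0.188, -0.596, 0.214] pointing down, gripper open.
Joint ranges: [-166.48, 166.48], [-47.26, 123.95], [12.59, 153.08], [-70.14, 250.14], [6.76, 159.57], [-176.63, 176.63]. Speed limits (degrees/s): [108.29, 108.29, 147.25, 172.46, 172.46, 172.46].

## Interface

Orientations are given as a 3x3 rotation matrix whose columns are the frame's x, y, z axes.
In Python, from rig import arm gives the robot as it stands. Calls block until the motion is done:
- arm.move_to(position, orientation): joint-space move of the TCP to a pose.
- arm.move_l(position, orientation=None, feed=0.15): straight line of the TCP; orientation=None keeps the orientation; feed is the mean speed in m/s.
- arm.move_joints(angles): joint-space move.
- arm.grip(opening): finger opening in m; the grip force is fixed at half the most; returns when the fingers have stopped.
- arm.sleep(seconds).
- arm.solve_ik(position, orientation): joint angles nearest the present ones, or None.
- arm.snapshot(name): name is "scene" or "top"; returns the picture (384x512x3 uint8, red, green, blue); there is no depth.
- arm.get_calibration(name): a dict with "intrinsics" (3x3 intrinsics, pixels), "k1" (the pictures are not rectified: a ray, as slopes to the right and down, at radius r is drawn at 1 + k1 r^2 times it, then the intrinsics apply), "cam_to_world" (4x4, takes a point from camera to world coordinates). Camera axes: x right, y down, z forward; pixel columns grow to the right and rows downward; lengths in m; the calibration is good to about 2 mm. A picture is of the moment at which its call begins. get_calibration takes no time and is no camera call.
A pose or a line that the arm cannot do raises arm.Unreachable and nothing moves.
- arm.sign_off(): hands the job in, once; it reports no verdict.
Readings, each from a call of its own:
- arm.current_t(): time.
- arm.current_joint_positions(): joint angles.
- arm.current_dq(): joint speeds.
- arm.current_tau(): joint torques, N m.
- arm.current_ee_pos(): TCP position.
- arm.current_tool_rot(): TCP orientation.
- arm.current_force(): force on the tool from outside, world axes, zero at the start.
- arm.current_torque(): the same for the moment, N m.
- arm.current_width(): finger opening in m.
Only numpy, scipy, OpenCV 4.12 (cv2) and the standard library are available. Lean on these libraries where they do the work, as an engineer would, in place of code of your own. Each camera call takes 0.05 s, during which the arm holds its last target. There are 200 camera calls.

## Working session

There is one attempt and no reset: what is moved stays moved. The work goes in short steps, each a Python script; the robot and the scene stay as the last script left them, time stands still between calls to the robot, and variables do not carry over. Pictures are saved under pics/ and viewed, about 8 in all and at most 12, crops included, and the job is handed in when it is done.

```bash
mkdir -p pics; ls; python3 - <<'E'
from rig import arm
import cv2, numpy as np
np.set_printoptions(precision=4,suppress=True)
for n in("scene","top"):
    im=arm.snapshot(n); cv2.imwrite(f"pics/{n}0.png",cv2.resize(im[:,:,::-1],(800,600),interpolation=cv2.INTER_CUBIC))
    c=arm.get_calibration(n); print(n,c)
print(arm.grip_depth,arm.current_t(),arm.current_tool_rot(),arm.current_width())
E
```

```text
pics
scene {'intrinsics': array([[348.3603,   0.    , 253.605 ],
       [  0.    , 348.3603, 190.6117],
       [  0.    ,   0.    ,   1.    ]]), 'k1': -0.06054672891235658, 'cam_to_world': array([[-0.9955,  0.0848, -0.0425,  0.6109],
       [ 0.0947,  0.8611, -0.4996,  0.4884],
       [-0.0057, -0.5014, -0.8652,  1.0107],
       [ 0.    ,  0.    ,  0.    ,  1.    ]])}
top {'intrinsics': array([[358.0323,   0.    , 258.8827],
       [  0.    , 358.0323, 188.5413],
       [  0.    ,   0.    ,   1.    ]]), 'k1': 0.01913706539423081, 'cam_to_world': array([[ 0.1214, -0.9714,  0.2043,  0.4348],
       [-0.9926, -0.1179,  0.0293, -0.0196],
       [-0.0044, -0.2063, -0.9785,  0.9724],
       [ 0.    ,  0.    ,  0.    ,  1.    ]])}
0.0188 0.1 [[ 0.9536  0.301  -0.0002]
 [ 0.301  -0.9536  0.0011]
 [ 0.0001 -0.0011 -1.    ]] 0.09109292866528768
```

View pics/scene0.png

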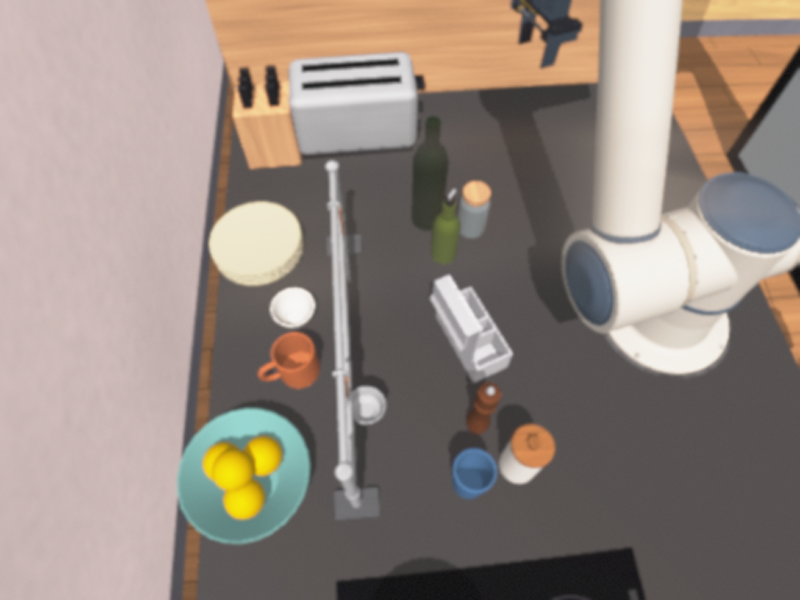

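View pics/top0.png

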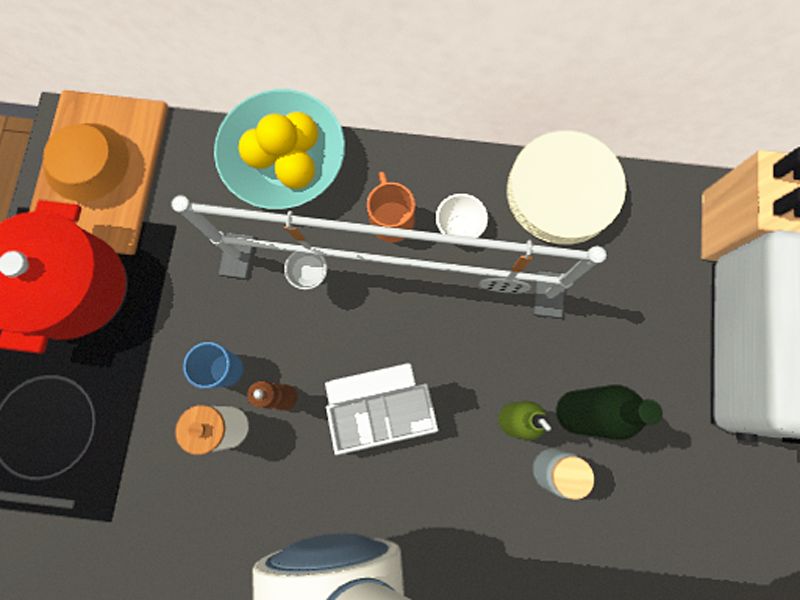

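```bash
cat > h.py <<'E'
from rig import arm
import cv2, numpy as np
from scipy.optimize import least_squares
np.set_printoptions(precision=4,suppress=True)
S=1.5625
def proj(n,P):
    c=arm.get_calibration(n);T=np.linalg.inv(c["cam_to_world"]);K=c["intrinsics"]
    p=np.atleast_2d(P)@T[:3,:3].T+T[:3,3];s=p[:,:2]/p[:,2:]
    s=s*(1+c["k1"]*(s**2).sum(1,keepdims=True));return s*[K[0,0],K[1,1]]+K[:2,2]
def at_z(n,px,z):
    return least_squares(lambda q:proj(n,[q[0],q[1],z])[0]-px,[.5,0]).x
def rotz(a): c,s=np.cos(a),np.sin(a);return np.array([[c,-s,0],[s,c,0],[0,0,1]])
def pose(v,P): return np.atleast_2d(P)@rotz(v[2]).T+[v[0],v[1],0]
def fit(obs,x0):  # obs: (cam, pixel, local xyz)
    f=lambda v:np.concatenate([proj(n,pose(v,P))[0]-px for n,px,P in obs])
    r=least_squares(f,x0,loss='soft_l1');return r.x,r.fun.reshape(-1,2)
def down(yaw): # tool down, tool y (jaw) at angle yaw in the world xy
    y=np.array([np.cos(yaw),np.sin(yaw),0]);z=np.array([0,0,-1.]);return np.c_[np.cross(y,z),y,z]
E
python3 - <<'E'
from h import *
t=lambda x,y:np.array([x,y])/S
for nm,px,z in [("postL",(181,204),.262),("postR",(597,255),.262),("ladlehook",(290,218),.258),("skimhook",(529,247),.258),
 ("mill fin",(261,394),.178),("oil stop",(538,421),.188),("wine",(650,411),.295),("jar",(573,478),.125),("can",(200,428),.14),("beaker",(209,363),.1)]:
    print(nm,at_z("top",t(*px),z))
for nm,px,z in [("postL",(345,471),.262),("postR",(332,166),.262),("mill fin",(490,391),.178),("oil stop",(449,205),.188),("wine",(433,124),.295),("jar",(476,192),.125),("can",(532,440),.14),("beaker",(475,467),.1)]:
    print("S",nm,at_z("scene",t(*px),z))
v,r=fit([("top",t(334,453),(-.038,.082,.066)),("top",t(437,431),(-.038,-.082,.066)),("top",t(326,382),(.064,.06,.19)),("top",t(410,364),(.064,-.06,.19)),
 ("scene",t(452,276),(.034,-.06,.19)),("scene",t(433,290),(.064,-.06,.19)),("scene",t(511,351),(-.038,.082,.066))],[.5,0,0])
print(v,np.degrees(v[2]));print(r)
import pickle
im=arm.snapshot("top")[120:320,100:430]
cv2.imwrite("pics/crop1.png",cv2.resize(im[:,:,::-1],None,fx=2.4,fy=2.4,interpolation=cv2.INTER_CUBIC))
E
```

```text
postL [0.6703 0.3144]
postR [ 0.6663 -0.2426]
ladlehook [0.6698 0.1673]
skimhook [ 0.6679 -0.1542]
mill fin [0.4355 0.1862]
oil stop [ 0.4457 -0.1982]
wine [ 0.472  -0.3034]
jar [ 0.3729 -0.268 ]
can [0.3774 0.2749]
beaker [0.4727 0.2947]
S postL [0.6686 0.3184]
S postR [ 0.6663 -0.2379]
S mill fin [0.436  0.1952]
S oil stop [ 0.4488 -0.1841]
S wine [ 0.4713 -0.2939]
S jar [ 0.3741 -0.2653]
S can [0.3751 0.2713]
S beaker [0.4675 0.2959]
[0.4215 0.0205 0.3339] 19.130872597910393
[[ 0.1917  0.5918]
 [-0.1286  0.0495]
 [-0.6678 -0.0105]
 [-0.1828 -0.2723]
 [-2.3314 -1.1823]
 [ 0.2184 -6.3268]
 [ 0.2133  1.4956]]
```

View pics/crop1.png

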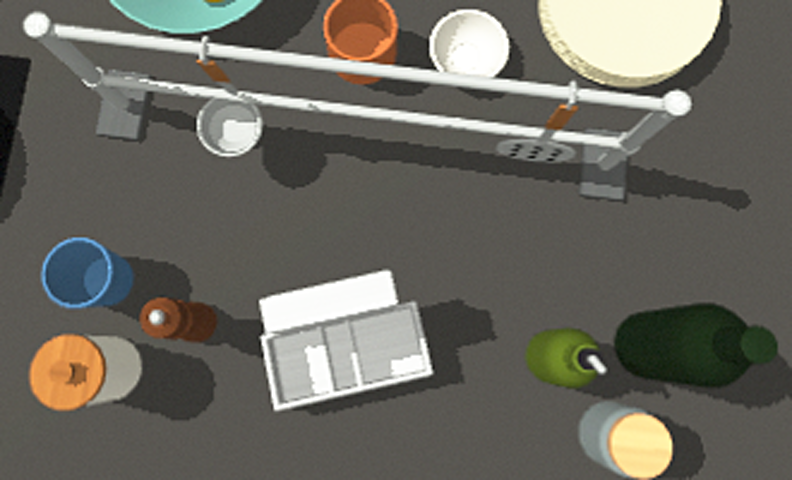

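```bash
cat > ov.py <<'E'
from h import *
th=np.linspace(0,2*np.pi,40)
def ring(x,y,z,d): return np.c_[x+d/2*np.cos(th),y+d/2*np.sin(th),0*th+z]
def box(v,x0,x1,y0,y1,z): return pose(v,[(x0,y0,z),(x1,y0,z),(x1,y1,z),(x0,y1,z),(x0,y0,z)])
def tile(n,im,c,curves,w=400,h=300,f=4):
    c=proj(n,c)[0];o=np.round(c-[w/f/2,h/f/2]).astype(int)
    M=np.float32([[f,0,-f*o[0]+f/2],[0,f,-f*o[1]+f/2]])
    t=cv2.warpAffine(im[:,:,::-1].copy(),M,(w,h),flags=cv2.INTER_CUBIC)
    for k,cu in enumerate(curves):
        q=(proj(n,cu)-o)*f+f/2
        cv2.polylines(t,[np.round(q).astype(np.int32)],False,[(0,0,255),(0,255,255),(255,0,255),(255,255,0)][k%4],1)
    return t
def oilc(x,y): return [ring(x,y,0,.058),ring(x,y,.105,.058),ring(x,y,.174,.026),ring(x,y,.188,.02)]
def millc(x,y): return [ring(x,y,0,.044),ring(x,y,.112,.04),ring(x,y,.163,.038),ring(x,y,.178,.008)]
def holdc(v): return [box(v,-.038,.038,-.082,.082,.066),box(v,.034,.064,-.06,.06,.19),box(v,-.034,.034,-.078,-.01,.066)]
E
python3 - <<'E'
from ov import *
t=lambda x,y:np.array([100+(x-.7)/2.4,120+(y-.7)/2.4])
v,r=fit([("top",t(275,410),(-.038,.082,.066)),("top",t(432,373),(-.038,-.082,.066)),("top",t(416,302),(.038,-.082,.066)),("top",t(259,298),(.064,.06,.19)),("top",t(391,269),(.064,-.06,.19))],[.42,.02,.3])
print(v,np.degrees(v[2]));print(r)
T=arm.snapshot("top");C=arm.snapshot("scene")
m=(.4357,.1895);o=(.447,-.19)
P=np.vstack([np.hstack([tile("top",T,[*v[:2],.1],holdc(v)),tile("top",T,[*o,.1],oilc(*o))]),
 np.hstack([tile("top",T,[*m,.1],millc(*m)),np.hstack([tile("scene",C,[*m,.1],millc(*m),w=200),tile("scene",C,[*o,.1],oilc(*o),w=200)])])])
cv2.imwrite("pics/ov1.png",P)
E
```

```text
[0.4225 0.0201 0.3369] 19.302957238708956
[[-0.0794 -0.3451]
 [ 0.0447  0.253 ]
 [-0.1453 -0.7359]
 [ 0.497   0.2491]
 [-0.3053  0.393 ]]
```

View pics/ov1.png

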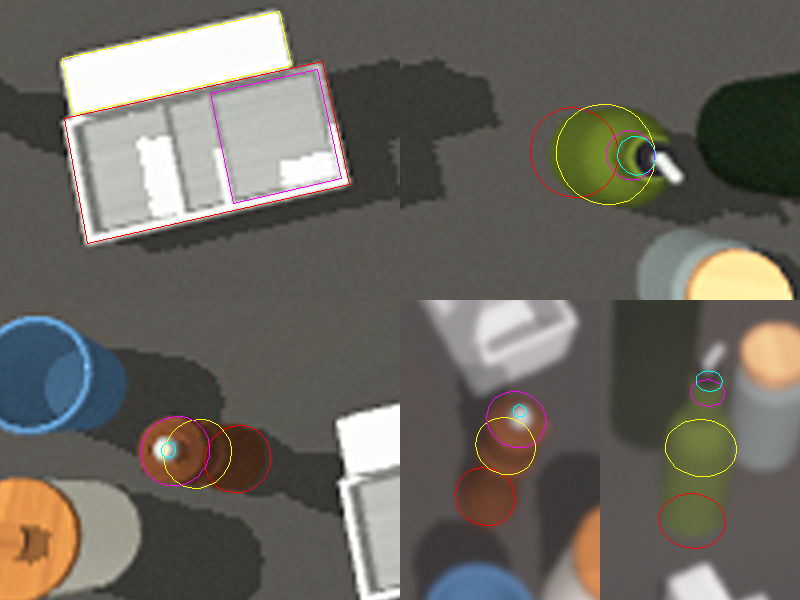

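The fitted holder outline matches its edges at tile (65–350, 12–243), yaw 19.3°. The mill matches too. The oil ring needs about 7 mm more towards −y, giving roughly (0.447, −0.197). Next I grip the holder.

```bash
python3 - <<'E'
from h import *
v=np.array([.4225,.0201,.3369])
p=pose(v,[.049,0,0])[0]; print("fold",p)
arm.move_l([.188,-.596,.46],feed=.3)
for k in(0,np.pi):
    print(k,arm.solve_ik([p[0],p[1],.30],down(v[2]+k)),arm.solve_ik([.668,.01,.31],down(-.005+k)))
j=min((arm.solve_ik([p[0],p[1],.30],down(v[2]+k)) for k in (0,np.pi)),key=lambda q:abs(q[5]))
arm.move_joints(j)
R=arm.current_tool_rot()
arm.move_l([p[0],p[1],.158],R,feed=.12)
f0=np.array(arm.current_force())
arm.grip(0.0)
print(arm.current_width(),arm.current_force(),f0,arm.current_t(),arm.current_ee_pos(),R)
cv2.imwrite("pics/grip.png",arm.snapshot("top")[:,:,::-1][100:384,80:480].repeat(2,0).repeat(2,1))
E
```

```text
fold [0.4687 0.0363 0.    ]
0 [ -2.855   10.8236  90.3445  -0.      78.8319 -22.1579] [-4.2606 28.1638 62.1611 -0.     89.6751 -3.9741]
3.141592653589793 [ -2.855   10.8236  90.3445  -0.      78.8319 157.8421] [ -4.2606  28.1638  62.1611  -0.      89.6751 176.0259]
0.03003107099009679 [-0.0137 -1.3468  2.3013] [ 0.0033 -1.0129 -0.6425] 6.025 [0.4686 0.0362 0.158 ] [[-0.3295  0.9442  0.0004]
 [ 0.9442  0.3295 -0.0001]
 [-0.0003  0.0003 -1.    ]]
```

View pics/grip.png

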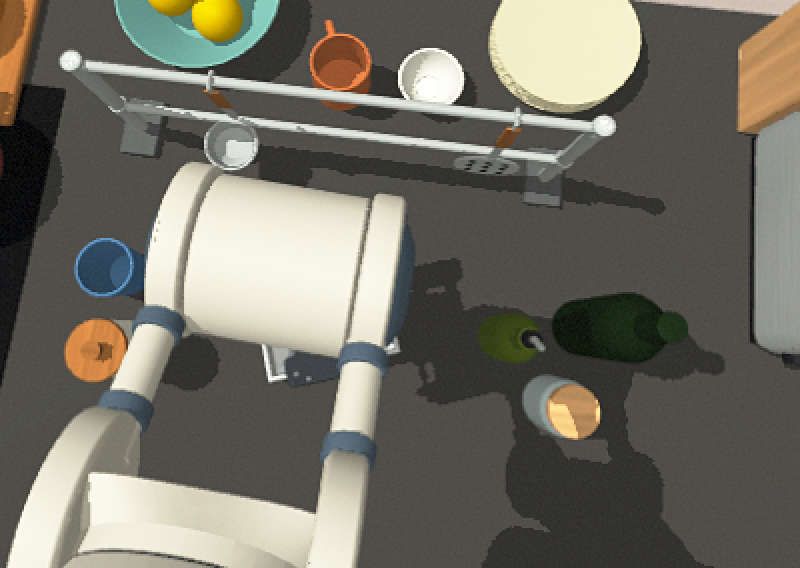

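```bash
python3 - <<'E'
from h import *
F=lambda:np.array(arm.current_force())
yaw=np.radians(-.3)
arm.move_l([.4686,.0362,.325],feed=.15)
arm.move_l([.57,.0105,.325],down(yaw),feed=.12)
arm.move_l([.668,.0105,.325],feed=.12)
arm.sleep(.3);f0=F();print("hold",f0,arm.current_width(),arm.current_t())
for z in(.30,.28,.26,.25,.245,.24):
    arm.move_l([.668,.0105,z],feed=.08);d=F()-f0;print(z,d)
    if np.abs(d).max()>6: break
cv2.imwrite("pics/low.png",cv2.resize(arm.snapshot("scene")[90:330,160:400,::-1],(600,600),interpolation=cv2.INTER_CUBIC))
E
```

```text
hold [-0.1071 -0.3785 -3.7714] 0.0298564678124595 9.6333
0.3 [ 0.7874 -0.0356 -0.4851]
0.28 [-0.0555  0.269   0.4104]
0.26 [ 0.7644 -0.2545  0.7515]
0.25 [-0.1345 -0.1795  0.3343]
0.245 [-0.8055  1.3828 -0.1675]
0.24 [0.2178 0.4971 0.4459]
```

View pics/low.png

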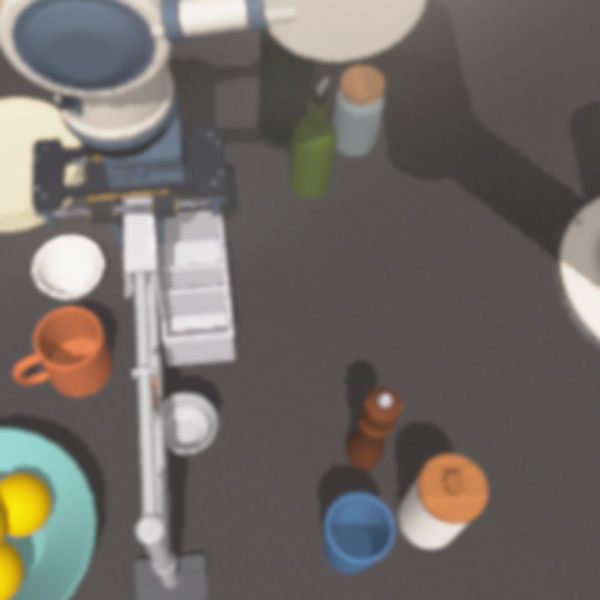

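The bar (image x≈148) has entered the slot under the fold without contact. The ladle is untouched. The gripper body is confirmed long along the jaw direction. Next I push to the sheet, seat it and release.

```bash
python3 - <<'E'
from h import *
F=lambda:np.mean([np.array(arm.current_force()) for _ in range(3)],0)
def st(): arm.sleep(.12);return F()
arm.move_l([.668,.0105,.233],feed=.05);f0=st();x=.668
for i in range(8):
    x+=.001;arm.move_l([x,.0105,.233],feed=.05);d=st()-f0;print("x",round(x,4),d)
    if d[0]<-3:break
x-=.0008;arm.move_l([x,.0105,.233],feed=.05);f0=st()
z=.233
for i in range(12):
    z-=.001;arm.move_l([x,.0105,z],feed=.05);d=st()-f0;print("z",round(z,4),d)
    if d[2]>3:break
arm.grip(.06);print(arm.current_t(),arm.current_width(),arm.current_force())
arm.move_l([x,.0105,z+.08],feed=.12)
arm.move_l([.45,-.1,.42],feed=.3)
j=np.array(arm.current_joint_positions());print(j,arm.current_t())
j[0]=-75;arm.move_joints(j)
print(arm.current_t())
from ov import *
v=[.668-.049+.0036,.0105,np.radians(-.3)]
T=arm.snapshot("top");C=arm.snapshot("scene")
def hc(v):return [c+[0,0,.07] for c in holdc(v)]
P=np.vstack([np.hstack([tile("top",T,[*v[:2],.13],hc(v)),tile("scene",C,[*v[:2],.13],hc(v))]),
 np.hstack([tile("top",T,[.4465,-.197,.1],oilc(.4465,-.197)),tile("top",T,[.4357,.1895,.1],millc(.4357,.1895))])])
cv2.imwrite("pics/hung.png",P)
E
```

```text
x 0.669 [-0.5303 -0.1817 -0.372 ]
x 0.67 [-0.0921 -0.7954 -0.8506]
x 0.671 [ 0.5089 -0.0196 -0.2369]
x 0.672 [-0.2993  0.0378 -1.5884]
x 0.673 [ 0.0959 -1.13   -0.4157]
x 0.674 [ 0.6254 -0.0806 -1.2762]
x 0.675 [-5.0619  0.2466 -0.1151]
z 0.232 [0.1577 0.0746 0.256 ]
z 0.231 [ 0.3057 -0.115   0.6594]
z 0.23 [-0.9226 -0.2549  0.4453]
z 0.229 [-0.4252 -0.2163  0.4439]
z 0.228 [-0.2987 -0.5144  2.062 ]
z 0.227 [-4.3054 -0.3319 12.3771]
17.9 0.06020071948225063 [-0.429  -0.221  -0.1954]
[-19.9004   6.1197  78.0477   0.0164  95.8955 -19.6133] 19.7833
21.35
```

View pics/hung.png

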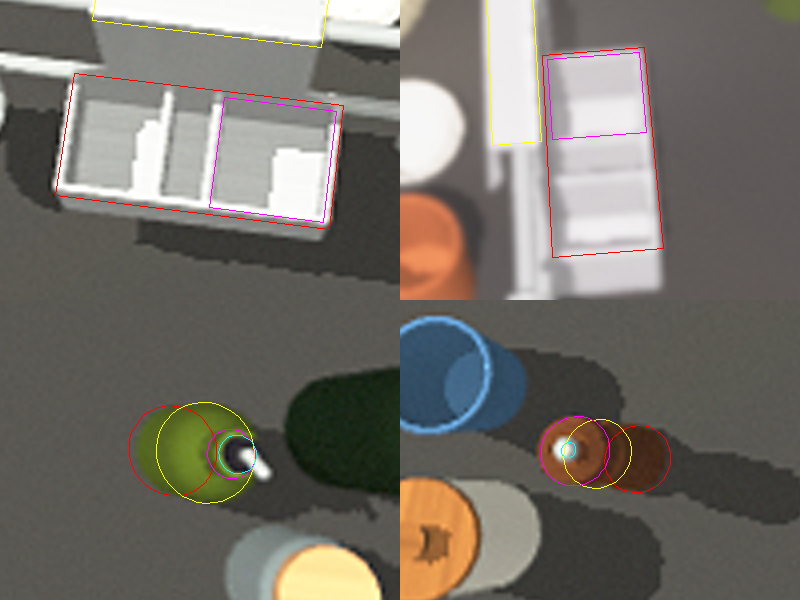

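The holder hangs level on the bar, with its tray rim at tile (57–343, 73–228) matching the model. The bar sits about 2 mm further in x than the camera said. The corrected oil and mill rings fit. Next is the oil bottle.

```bash
cat > pp.py <<'E'
from ov import *
F=lambda:np.mean([np.array(arm.current_force()) for _ in range(3)],0)
def st(): arm.sleep(.12);return F()
def pick(x,y,z,yaw,hi):
    arm.move_joints(arm.solve_ik([x,y,hi],down(yaw)))
    R=down(yaw)
    arm.move_l([x,y,z],R,feed=.15);print("F",arm.current_force())
    arm.grip(0.);print("width",arm.current_width(),"t",arm.current_t())
    arm.move_l([x,y,z+.015],feed=.06);f=st();print("lifted",f,arm.current_width())
def lower(x,y,z1,zmin):
    f0=st();z=z1
    while z>zmin:
        z-=.001;arm.move_l([x,y,z],feed=.05);d=st()-f0;print(round(z,4),d)
        if d[2]>2 or np.abs(d[:2]).max()>5:break
    return z,d
E
python3 - <<'E'
from pp import *
pick(.448,-.195,.138,np.radians(14),.36)
arm.move_l([.448,-.195,.32],feed=.2)
arm.move_l([.6252,-.0315,.32],down(np.radians(90)),feed=.16)
print(arm.current_t(),arm.current_width(),arm.current_ee_pos())
v=[.6252,.0115,np.radians(-.3)]
T=arm.snapshot("top");C=arm.snapshot("scene")
def hc(v):return [c+[0,0,.07] for c in holdc(v)]
oc=[c+[0,0,.182] for c in oilc(.6252,-.0315)]
cv2.imwrite("pics/oil.png",np.hstack([tile("top",T,[*v[:2],.2],hc(v)+oc,h=500),tile("scene",C,[*v[:2],.2],hc(v)+oc,h=500)]))
E
```

```text
F [0.6132 0.1875 0.2953]
width 0.02467224398515911 t 25.075
lifted [-0.2935 -0.3119 -2.9978] 0.02471880190750202
28.2333 0.02478263389284764 [ 0.6249 -0.0317  0.32  ]
```

View pics/oil.png

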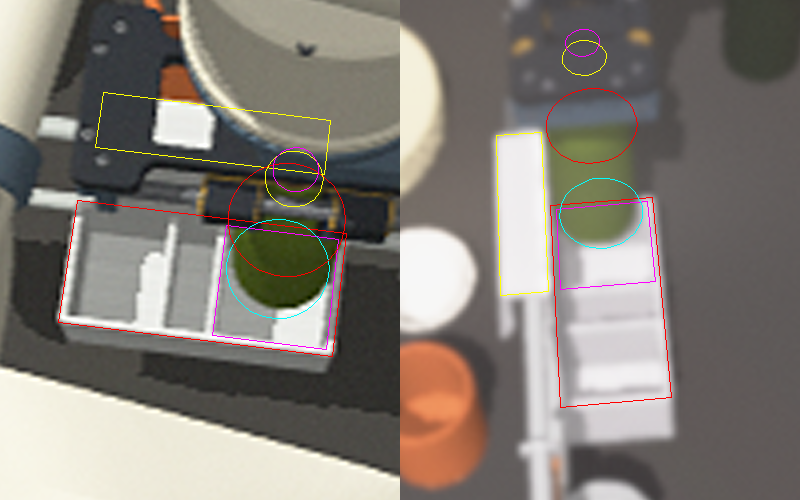

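The bottle hangs above the large pocket. Its foot is about 2.5 mm further +x than the model ring: actual bottom edge (282, 309) against 319. I shift by that and lower it.

```bash
python3 - <<'E'
from pp import *
x,y=.6227,-.0315
arm.move_l([x,y,.32],feed=.1)
f0=st()
for z in(.28,.25,.225,.217):
    arm.move_l([x,y,z],feed=.1);d=F()-f0;print(z,d)
    if np.abs(d).max()>6: print("STOP");raise SystemExit
z,d=lower(x,y,.217,.207)
arm.grip(.05);print("rel",arm.current_force(),arm.current_width())
arm.move_l([x,y,z+.09],feed=.12)
arm.move_l([.5,.1,.40],feed=.3)
print(arm.current_t(),arm.current_force())
E
```

```text
0.28 [ 0.9156  0.5038 -0.1875]
0.25 [ 0.4949 -0.448   0.3874]
0.225 [ 0.7742  0.3576 -0.373 ]
0.217 [ 1.2856 -0.0376 -0.6738]
0.216 [-0.0831 -0.7132 -0.257 ]
0.215 [-0.8203  0.2784 -0.2052]
0.214 [-1.3397 -0.1422  0.3628]
0.213 [-1.7571 -0.4885  0.7175]
0.212 [-0.9576 -0.3535  0.2119]
0.211 [-1.9677 -1.5051  9.4289]
rel [ 1.007  -0.5371  0.0025] 0.04959364466737687
34.975 [ 0.8458 -0.3773  0.8452]
```

```bash
python3 - <<'E'
from pp import *
arm.grip(.07)
pick(.4365,.1895,.136,np.radians(36),.32)
arm.move_l([.4365,.1895,.32],feed=.2)
x,y=.6252,.0625
arm.move_l([x,y,.32],down(np.radians(90)),feed=.16)
arm.move_l([x,y,.30],feed=.1)
print(arm.current_t(),arm.current_width(),arm.current_ee_pos())
v=[.6252,.0115,np.radians(-.3)]
T=arm.snapshot("top");C=arm.snapshot("scene")
def hc(v):return [c+[0,0,.07] for c in holdc(v)]
mc=[c+[0,0,.164] for c in millc(x,y)]
cv2.imwrite("pics/mill.png",np.hstack([tile("top",T,[*v[:2],.2],hc(v)+mc,h=500),tile("scene",C,[*v[:2],.2],hc(v)+mc,h=500)]))
E
```

```text
F [ 1.0959 -0.3125  0.3995]
width 0.037570370504685084 t 38.5583
lifted [-0.2866 -0.0795 -1.8259] 0.03758824553654088
41.9917 0.03737786133283721 [0.6248 0.0627 0.2998]
```

View pics/mill.png

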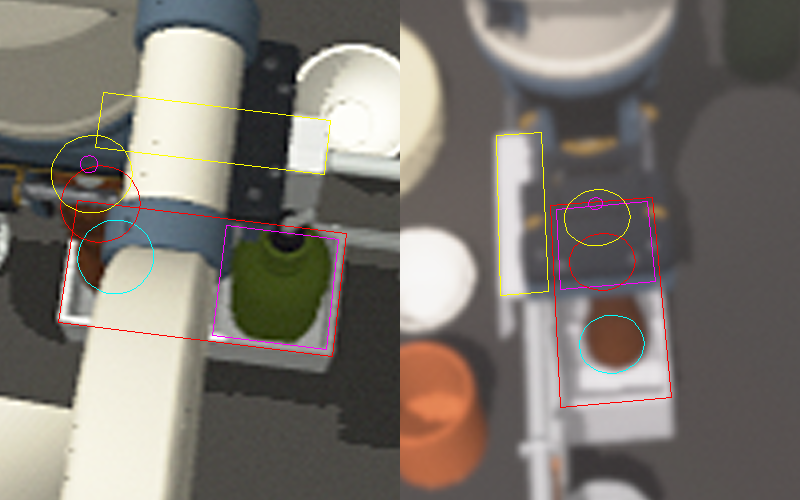

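The oil stands in the large pocket (280, 280), and the mill's foot (614, 340) is over the small pocket. I nudge +1.5 mm in y and lower.

```bash
python3 - <<'E'
from pp import *
x,y=.6252,.064
arm.move_l([x,y,.30],feed=.1)
f0=st()
for z in(.27,.25,.23,.216):
    arm.move_l([x,y,z],feed=.1);d=F()-f0;print(z,d)
    if np.abs(d).max()>6: print("STOP");raise SystemExit
z,d=lower(x,y,.216,.205)
arm.grip(.056);print("rel",arm.current_force(),arm.current_width())
arm.move_l([x,y,z+.12],feed=.12)
arm.move_l([.45,.1,.42],feed=.3)
j=np.array(arm.current_joint_positions());j[0]=-70;arm.move_joints(j)
print(arm.current_t(),arm.current_force())
T=arm.snapshot("top");C=arm.snapshot("scene")
cv2.imwrite("pics/end.png",np.hstack([cv2.resize(a[:,:,::-1],(400,600),interpolation=cv2.INTER_CUBIC) for a in(T[100:310,150:290+0],C[80:290,170:310])]) if 0 else np.vstack([cv2.resize(T[120:270,100:420,::-1],(800,375)),cv2.resize(C[100:192,170:366,::-1],(800,225*1))]))
E
```

```text
0.27 [ 1.0275 -0.2472  0.7412]
0.25 [ 0.9205 -0.6671  1.0723]
0.23 [ 0.2322 -0.9748  1.762 ]
0.216 [ 0.4064 -0.8975  1.0243]
0.215 [-0.2859  0.282  -1.4479]
0.214 [-1.2691  0.0457 -1.4341]
0.213 [-0.8865  0.7604 -1.3143]
0.212 [-0.256  -0.5052 -0.9552]
0.211 [-1.3909 -0.8531 -1.013 ]
0.21 [-0.7205 -0.9032 -0.2503]
0.209 [-1.9983  0.3329  8.0958]
rel [ 1.1826  0.4472 -0.3637] 0.05595625813122801
51.0667 [-0.1041  0.7876  0.1939]
```

View pics/end.png

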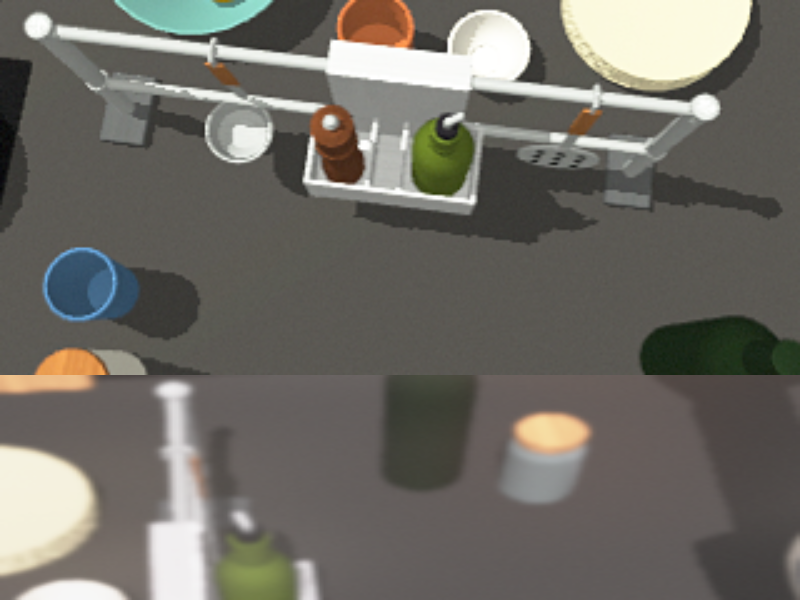

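The holder hangs on the bar between ladle (238, 130) and skimmer (558, 155), clear of both. The mill (340, 145) and oil (442, 155) stand upright in their pockets, and the beaker, wine and jar are in place. I hand in the job.

```bash
python3 - <<'E'
from rig import arm
arm.sleep(.3);print(arm.sign_off(),arm.current_t())
E
```

```text
the job is handed in; nothing more can be done
the job is handed in; nothing more can be done
```

The job is handed in, at about 51.4 s on the robot's clock. The holder hangs on the upper bar between the ladle and the skimmer, tray towards the robot. The oil bottle stands in its large pocket and the pepper mill in its small one.

- **Setting down:** I lowered everything in 1 mm steps until the wrist felt contact, then opened the gripper. Contact forces were about 12 N for the holder, 9 N for the oil and 8 N for the mill.
- **Final picture:** From the top camera the holder looks level and clear of both utensils, which hang as before, and both items stand upright. The beaker, wine bottle and jar are where they were. The canister, mug and ramekin were only partly in view; what showed looked unmoved.
- **Disagreements:** The two cameras differed by about 4–5 mm in y. The bar turned out about 2 mm further from the robot than the top camera said. I corrected for these using contact and pictures taken before each lowering.
- **Not checked:** I took no side view after release, so I did not measure the holder's tilt. The top view shows no visible tilt.

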